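Stack the heat-sink trays and book them in at the terminal

TASK

Stack the orange tray of heat sinks squarely on the grey tray so that its corner feet drop inside the grey rim, leaving the grey tray where it stands. Let go of it, and only then book the stack in at the terminal: press its keys fully down one at a time in the order blue, yellow, blue, green, letting each spring back up before the next. Never press the red key, keep the tray level enough not to spill, and leave the other things on the table where they are.

Things in the scene. Friction and masses are not known exactly. Their poses are not given: they have to be found in the camera images.
- terminal: booking terminal, fixed: blue desk case 100 mm deep (x), 186 mm wide (y), 85 mm high, turned a little on the table. Origin mid-underside; x from its front (robot side) to its back, y to the left, z up. The key panel faces the robot, rising at 40 degrees from 18 mm high at the front to 85 mm high at x = 30 mm. The keys lie in a row along y, 26 mm down the slope from that upper edge; below them a flat display
- guard_edge (a point): middle of the free edge of the terminal's splash guard: a clear plate 3 mm thick in a dark metal frame, as wide as the case. It stands square to the panel along the panel's upper edge, 63 mm high, and so overhangs the keys: straight from above they cannot be reached, a finger has to come in tilted about 30 to 45 degrees from vertical, pointing down and towards +x. Axes as the terminal's
- key_blue_top (a point): the blue key: a round blue cap 22 mm across in a black collar 31 mm across, 3.5 mm high. Point: middle of the cap's face, moving with it; its axes are the terminal's. Unpressed the face is 10 mm off the panel and square to it; it is pushed along the panel's inward normal: 40 degrees from straight down, towards the terminal's +x. The four keys stand 42 mm apart along the terminal's y, in changing order
- key_yellow_top (a point): the yellow key: a round yellow cap 22 mm across in a black collar 31 mm across, 3.5 mm high. Point: middle of the cap's face, moving with it; its axes are the terminal's. Unpressed the face is 10 mm off the panel and square to it; it is pushed along the panel's inward normal: 40 degrees from straight down, towards the terminal's +x. The four keys stand 42 mm apart along the terminal's y, in changing order
- key_green_top (a point): the green key: a round green cap 22 mm across in a black collar 31 mm across, 3.5 mm high. Point: middle of the cap's face, moving with it; its axes are the terminal's. Unpressed the face is 10 mm off the panel and square to it; it is pushed along the panel's inward normal: 40 degrees from straight down, towards the terminal's +x. The four keys stand 42 mm apart along the terminal's y, in changing order
- key_red_top (a point): the red key: a round red cap 22 mm across in a black collar 31 mm across, 3.5 mm high. Point: middle of the cap's face, moving with it; its axes are the terminal's. Unpressed the face is 10 mm off the panel and square to it; it is pushed along the panel's inward normal: 40 degrees from straight down, towards the terminal's +x. The four keys stand 42 mm apart along the terminal's y, in changing order
- key_blue (a joint): travel of the blue key in m: 0 up, 0.005 fully down; a spring pushes it back, 1.5 N to start it and 5 N to bottom it
- key_yellow (a joint): travel of the yellow key in m: 0 up, 0.005 fully down; a spring pushes it back, 1.5 N to start it and 5 N to bottom it
- key_green (a joint): travel of the green key in m: 0 up, 0.005 fully down; a spring pushes it back, 1.5 N to start it and 5 N to bottom it
- key_red (a joint): travel of the red key in m: 0 up, 0.005 fully down; a spring pushes it back, 1.5 N to start it and 5 N to bottom it
- tray_orange: loose orange tray, 0.17 to 0.34 kg, two black heat sinks fast in it, 3.5 mm below the rim. 100 mm long (x), 56 wide (y), 36 high, straight walls 3 mm thick. Origin mid-underside at the bottom of its feet, z up. Four tapered feet 6 mm high, 10 mm across (6 at the tip), at x = +-40, y = +-18 mm; the mouth is 94 x 50 mm, so feet go inside a rim with 2 mm to spare all round
- tray_grey: loose grey tray, same shape, size and load as the orange one, origin and axes likewise. A tray seated on it, feet inside its rim, has its origin 30 mm above this origin
- solder_reel: reel of solder, 60 mm across and 36 mm high, standing at the left of the tape; origin in the middle of its underside
- side_cutters: blue-handled side cutters, 146 mm long, lying at the right edge of the table; origin in the middle of the underside
- tweezers: steel tweezers, 126 mm long, lying at the right edge of the table; origin in the middle of the underside
- tape_roll: roll of beige tape, 84 mm across and 22 mm high, lying at the left of the terminal; origin in the middle of its underside

How it is judged:
By the outcome, as a careful person would: the job done as asked, in the order asked, and still so for the second after the job is handed in, with the robot touching nothing.
It also fails if it takes over 64 s, if anything falls off the work surface, if the arm or the gripper's body presses on something with over 40 N, if the wrist force passes 120 N, or if a joint passes its speed limit or range.

ROBOT

A 7-joint arm with a two-finger parallel gripper is mounted at the origin on a cart in front of the work surface, level with it; the furniture and walls round the work are solid. World frame = base frame: x ahead of the robot, y to its left, z up, the work surface at z = 0. Lengths are in m, angles in rad, forces in N, time in s.
With the tool pointing down it reaches from about 0.4 to 0.85 m from the base axis. Payload 4.5 kg.
Tool frame: the origin (TCP) lies midway between the tips of the shut fingers; the grasp point (between the pads) lies 19 mm behind it; z points along the fingers, y is the line along which they close (so a half turn about z gives the same grasp; the last joint's range is limited). The gripper opens to 88 mm and grips with 3 to 60 N. Pads are 18 mm wide; open, the fingers measure 123 mm over their backs; the gripper's body (75 mm by 187 mm) begins 45 mm behind the grasp point.
Start: joints at [-1.116, 0.689, -0.195, 1.565, 0.157, 0.902, -0.215], TCP at [0.255, 0.571, 0.239] pointing down, gripper open.
Joint ranges: [-3.01, 3.01], [-0.46, 2.08], [-1.47, 1.51], [0.13, 2.56], [-1, 4.14], [0.04, 2.09], [-2.66, 2.66]. Speed limits (rad/s): [2.57, 2.57, 3.14, 3.14, 3.14, 3.14, 3.14].

INTERFACE

Orientations are given as a unit quaternion [x, y, z, w].
In Python, from plant import get_state, viewer, workorder gives the robot as it stands. The module is installed in compiled form; this text tells all that it offers.
- The arm moves only by the tool step_arm, never from a script. Its argument "motion" is a list of rows, each an object of numbers: "wx", "wy", "wz": the turn, a rotation vector about the tool's x, y, z each as a share of 180 degrees, from -1 to 1; "dx", "dy", "dz": the shift along the tool's x, y, z each as a share of 8 cm, from -1 to 1; "claw": the finger opening in mm, from 0 to 88.1. A call has 1 to 8 rows; each row is the pose to reach, as a shift and turn from the pose commanded when the call began, along the tool's axes at that moment, turning the shorter way round; what a row does not reach only later rows make up. A row lasts 1/10 s, in which the tool goes at most 50 mm and 8.59 degrees, less where a joint would pass 70% of its speed; a pose out of reach is approached as far as the arm can. A call with a number of a shift or a turn outside -1 to 1 is refused whole. A call with a gripper value outside its range is refused whole. The fingers move at their own pace and stop on an object; "force" is the grip in N (left out, the last holds). Time passes only in rows, so rows that repeat a pose let the fingers close. It gives the time, the measured TCP pose, the force, the opening and the grip force at its end, in the units of the state.
- get_state(): the state, without advancing time (a new reading comes with each control period).
- viewer.snapshot(name): name is "side" or "top" or "wrist"; returns (picture, depth): 480x640x3 uint8, red, green, blue; 480x640 float32, m along the optical axis (not along the pixel's ray), 0 where there is no reading.
- viewer.calibration(name): a dict with "vfov" (degrees; the focal length in pixels is half the picture's height over the tangent of half this angle, whatever the lens; pixels are square), "cx", "cy" (the principal point, pixels), "extrinsics" (4x4, takes a point from camera to world coordinates). Camera axes: x right, y down, z forward; pixel columns grow to the right and rows downward; lengths in m; the calibration is good to about 2 mm. A picture is of the moment at which its call begins: read the wrist's pose just before it. calibration takes no time and is no camera call; for the wrist camera it gives the pose at the moment of the call.
- workorder.finish_job(): hands the job in; it is judged then, once.
The state is a dict: "clock": time; "q": joint angles; "qd": joint speeds; "joint_torque": joint torques, N m; "tool_pos": TCP position; "eef_rot": TCP orientation; "contact_force": force on the tool from outside, world axes, zero at the start; "moment": the same for the moment, N m; "opening": opening from 0.0 (shut) to 1.0 (fully open); "finger_force": force on a finger pad.
Only numpy, scipy, OpenCV 4.12 (cv2) and the standard library are available. Lean on these libraries where they do the work, as an engineer would, in place of code of your own. Each camera call takes 0.05 s, during which the arm holds its last target. There are 200 camera calls.

## Working session

There is one attempt and no reset: what is moved stays moved. The work goes in short steps, Python scripts to look and compute and a tool call to move; the robot and the scene stay as the last step left them, time stands still between calls to the robot, and variables do not carry over. Pictures are saved under pics/ and viewed, at most 13 in all, crops included, and the job is handed in when it is done.

Besides the shell and the picture viewer there is one more tool, called as name([rows], argument=value, ...), one row to a line, values as JSON. step_arm: Moves the arm, as the interface text tells. Shift numbers are shares of 8 cm and turn numbers shares of 180 degrees, none past 1 either way. Its arguments: {"type":"object","properties":{"motion":{"type":"array","items":{"type":"object","properties":{"wx":{"type":"number","minimum":-1,"maximum":1},"wy":{"type":"number","minimum":-1,"maximum":1},"wz":{"type":"number","minimum":-1,"maximum":1},"dx":{"type":"number","minimum":-1,"maximum":1},"dy":{"type":"number","minimum":-1,"maximum":1},"dz":{"type":"number","minimum":-1,"maximum":1},"claw":{"type":"number"}}}},"force":{"type":"number"}},"required":["motion"]}

```bash
mkdir -p pics
cat > h.py <<'E'
import numpy as np, cv2
from plant import get_state, viewer, workorder
from scipy.spatial.transform import Rotation as R
def snap(n):
    c=viewer.calibration(n); p,d=viewer.snapshot(n); return p,d,c
def save(p,f): cv2.imwrite('pics/'+f,cv2.cvtColor(p,cv2.COLOR_RGB2BGR))
def ray(c,uv):
    f=240/np.tan(np.radians(c['vfov'])/2); uv=np.atleast_2d(np.asarray(uv,float))
    T=np.array(c['extrinsics']); r=np.c_[(uv[:,0]-c['cx'])/f,(uv[:,1]-c['cy'])/f,np.ones(len(uv))]
    return T[:3,3], r@T[:3,:3].T
def onplane(c,uv,z):
    o,r=ray(c,uv); return o+r*((z-o[2])/r[:,2])[:,None]
def pts(c,d):
    v,u=np.mgrid[:480,:640]; o,r=ray(c,np.c_[u.ravel(),v.ravel()]); return (o+r*d.reshape(-1,1)).reshape(480,640,3)
E
python3 - <<'E'
from h import *
s=get_state();print(s)
for n in('top','side'):
    p,d,c=snap(n); save(p,n+'0.png'); np.savez('/tmp/'+n+'0.npz',p=p,d=d); print(n,c)
E
```

```text
{'clock': 0.0, 'q': array([-1.11621522,  0.68996644, -0.19451438,  1.56633456,  0.15729442,
        0.9024937 , -0.21510573]), 'qd': array([ 4.84130061e-05, -3.19272261e-05,  4.60572489e-04, -1.52031129e-03,
       -2.29638184e-04,  6.58873973e-06,  5.85597274e-04]), 'joint_torque': array([ 7.79031816e-04, -5.27557468e+01, -1.26637179e+00, -1.53419155e+01,
       -5.26789797e-02,  6.99772747e-03,  1.79419330e-04]), 'tool_pos': array([0.25508377, 0.56989009, 0.23792351]), 'eef_rot': array([ 2.08805416e-01,  9.77956787e-01, -8.96734507e-04, -1.26130803e-04]), 'contact_force': array([ 0.187492  , -0.70222107, -0.0064307 ]), 'moment': array([-0.04194927, -0.0096931 ,  0.03884466]), 'finger_force': 0.0, 'opening': 1.0006317970397047}
top {'vfov': 52.470097550763406, 'cx': 315.44336868044184, 'cy': 243.21536122657034, 'extrinsics': array([[-0.02445205, -0.98821348,  0.15111656,  0.41904722],
       [-0.99930092,  0.01988523, -0.03165839, -0.02753967],
       [ 0.02828026, -0.15178503, -0.98800887,  1.07597941],
       [ 0.        ,  0.        ,  0.        ,  1.        ]])}
side {'vfov': 50.39303262915695, 'cx': 319.27705103060197, 'cy': 233.9348187736444, 'extrinsics': array([[ 0.94161142, -0.21149402,  0.26198897,  0.31038994],
       [-0.33661653, -0.60879581,  0.71837105, -0.66581564],
       [ 0.0075666 , -0.7646162 , -0.64444147,  0.65254617],
       [ 0.        ,  0.        ,  0.        ,  1.        ]])}
```

View pics/top0.png

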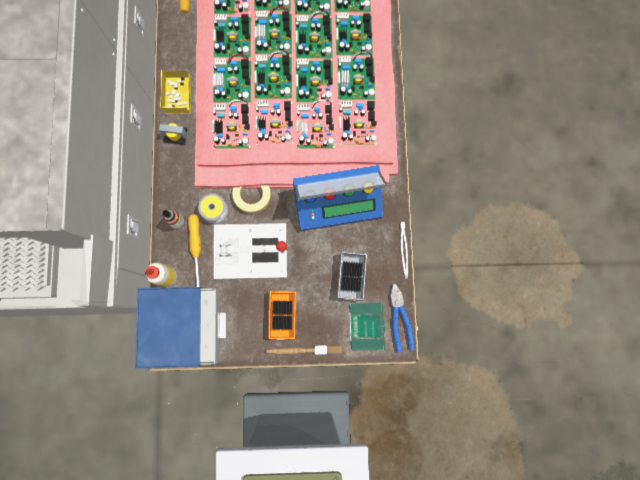

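View pics/side0.png

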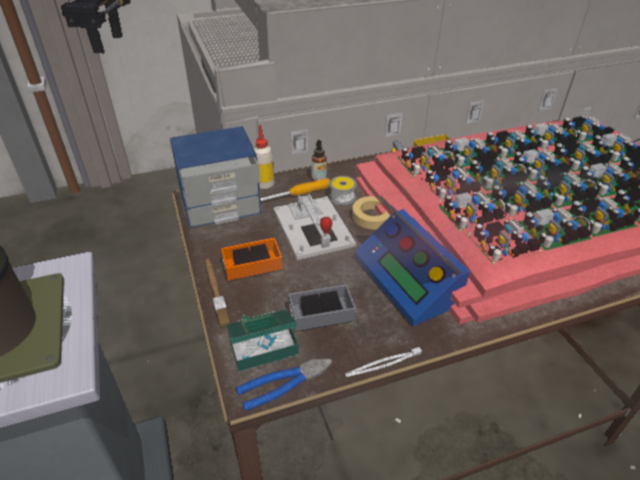

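Top view: orange tray at (282,315), grey tray (352,276), terminal (338,198). Key order from left (+y): blue, red, green, yellow. In the side view these are at (392,228), (407,242), (420,258), (436,273).

```bash
cat >> h.py <<'E'
def rect(P,m,z):
    "min-area rectangle in xy of the points of P under mask m with height near z"
    q=P[m&(abs(P[...,2]-z)<.008)]; med=np.median(q[:,:2],0); q=q[np.abs(q[:,:2]-med).max(1)<.08]
    r=cv2.minAreaRect((q[:,:2]*1000).astype(np.float32)); return r,len(q),q[:,2].mean()
def hsv(p): return cv2.cvtColor(p,cv2.COLOR_RGB2HSV)
def box(u0,u1,v0,v1):
    m=np.zeros((480,640),bool); m[v0:v1,u0:u1]=1; return m
E
python3 - <<'E'
from h import *
D={}
for n in('top','side'):
    a=np.load(f'/tmp/{n}0.npz'); p,d=a['p'],a['d']; c=viewer.calibration(n); D[n]=(p,hsv(p),pts(c,d),c,d)
p,h,P,c,d=D['top']
print('table z',np.median(P[box(300,330,330,345)][:,2]), 'depth zeros',(d==0).mean())
mo=(h[...,0]>5)&(h[...,0]<20)&(h[...,1]>150)&box(255,310,280,350)
print('orange',rect(P,mo,.036))
mg=box(330,372,245,307)&(h[...,1]<90)
print('grey',rect(P,mg,.036))
p,h,P,c,d=D['side']
mo=(h[...,0]>5)&(h[...,0]<20)&(h[...,1]>150)&box(215,290,230,285)
print('orange side',rect(P,mo,.036)); print('grey side',rect(P,box(280,362,280,332)&(h[...,1]<90),.036))
for n,(lo,hi),b in(('blue',(100,130),(382,402,219,237)),('red',(170,180),(398,416,234,252)),('green',(40,85),(412,428,250,267)),('yellow',(20,32),(427,446,264,283))):
    m=(h[...,0]>=lo)&(h[...,0]<=hi)&(h[...,1]>110)&(h[...,2]>60)&box(*b)
    print(n,m.sum(),np.median(np.argwhere(m),0)[::-1],np.median(P[m],0).round(4))
mb=(h[...,0]>=105)&(h[...,0]<=125)&(h[...,1]>150)&box(350,470,200,325)
q=P[mb]; print('blue z range',q[:,2].min(),q[:,2].max())
b=cv2.resize(p[190:340,340:480],None,fx=4,fy=4); save(b,'term.png')
E
```

```text
table z -0.0006508050858774483 depth zeros 0.0040852864583333336
orange (((427.62158203125, 13.875322341918945), (55.98265838623047, 98.43251037597656), 88.07164001464844), 205, np.float64(0.03471315143090719))
grey (((501.2766418457031, -136.84381103515625), (56.18680953979492, 110.86703491210938), 83.20121002197266), 449, np.float64(0.03316017026419363))
orange side (((428.0498352050781, 13.458112716674805), (59.46321105957031, 100.21101379394531), 87.26117706298828), 613, np.float64(0.033659738477838146))
grey side (((498.35675048828125, -138.58761596679688), (127.08423614501953, 72.13449096679688), 3.498887538909912), 1382, np.float64(0.0326213826264598))
blue 80 [391. 228.] [ 0.6716 -0.0509  0.077 ]
red 116 [406. 243.] [ 0.6773 -0.0943  0.0761]
green 0 [nan nan] [nan nan nan]
yellow 153 [436. 273.] [ 0.6887 -0.1775  0.0762]
blue z range 0.005675803018036607 0.6525461733826744
  return _methods._mean(a, axis=axis, dtype=dtype,
  ret = um.true_divide(
```

View pics/term.png

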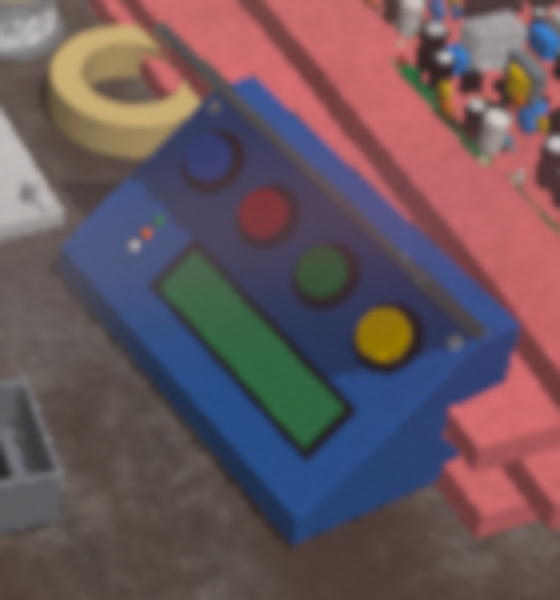

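Keys read 76 mm high, and blue to yellow measures 128 mm against a nominal 126, so they check out. The terminal's yaw is about +7.7°. Next I check heights along the path, then move.

Run:
```python
from h import *
a=np.load('/tmp/top0.npz'); P=pts(viewer.calibration('top'),a['d'])
print('drawers',P[300:350,145:210].reshape(-1,3).max(0),P[300:350,145:210].reshape(-1,3).min(0))
for b in((350,384,302,350),(222,288,222,278)): q=P[b[2]:b[3],b[0]:b[1]].reshape(-1,3); print(q.min(0).round(3),q.max(0).round(3))
```

```text
drawers [0.46005656 0.26813403 1.07597941] [ 0.36341406 -0.02753967  0.09237091]
[ 0.35  -0.208 -0.005] [ 0.451 -0.028  1.076]
[ 0.419 -0.028 -0.006] [0.636 0.147 1.076]
```

step_arm([
  {"dx": -0.4,"dy": -0.45,"dz": -0.3},
  {"dx": -0.8,"dy": -0.91,"dz": -0.6},
  {"dx": -0.8,"dy": -0.91,"dz": -0.6},
])

```text
$.motion[0]: bad value
```

step_arm([
  {"dx": -0.4,"dy": -0.45,"dz": -0.3,"wx": 0,"wy": 0,"wz": 0,"claw": 88},
  {"dx": -0.8,"dy": -0.91,"dz": -0.6,"wx": 0,"wy": 0,"wz": 0,"claw": 88},
  {"dx": -0.8,"dy": -0.91,"dz": -0.6,"wx": 0,"wy": 0,"wz": 0,"claw": 88},
])

```text
clock: 0.4
tool_pos: [0.2873, 0.4732, 0.2884]
eef_rot: [0.212, 0.977, -0.001, 0.002]
contact_force: [0.3, 0.0, 0.7]
opening: 0.998
finger_force: 0.0
```

step_arm([
  {"dx": -0.4,"dy": -0.45,"dz": 0,"wx": 0,"wy": 0,"wz": 0,"claw": 88},
  {"dx": -0.8,"dy": -0.91,"dz": 0,"wx": 0,"wy": 0,"wz": 0,"claw": 88},
])

```text
clock: 0.6
tool_pos: [0.3124, 0.3852, 0.2866]
eef_rot: [0.208, 0.978, 0.001, -0.0]
contact_force: [1.3, -0.3, 1.4]
opening: 0.999
finger_force: 0.0
```

step_arm([
  {"dx": -0.4,"dy": -0.45,"dz": 0,"wx": 0,"wy": 0,"wz": 0,"claw": 88},
  {"dx": -0.8,"dy": -0.91,"dz": 0,"wx": 0,"wy": 0,"wz": 0,"claw": 88},
])

```text
clock: 0.8
tool_pos: [0.3415, 0.2914, 0.2865]
eef_rot: [0.208, 0.978, 0.0, -0.0]
contact_force: [2.0, -0.2, 0.3]
opening: 1.001
finger_force: 0.0
```

step_arm([
  {"dx": -0.4,"dy": -0.45,"dz": 0,"wx": 0,"wy": 0,"wz": 0,"claw": 88},
  {"dx": -0.8,"dy": -0.91,"dz": 0,"wx": 0,"wy": 0,"wz": 0,"claw": 88},
])

```text
clock: 1.0
tool_pos: [0.3703, 0.1989, 0.2866]
eef_rot: [0.208, 0.978, 0.0, -0.0]
contact_force: [0.9, -0.2, -1.0]
opening: 1.001
finger_force: 0.0
```

step_arm([
  {"dx": -0.4,"dy": -0.45,"dz": 0,"wx": 0,"wy": 0,"wz": 0,"claw": 88},
  {"dx": -0.8,"dy": -0.91,"dz": 0,"wx": 0,"wy": 0,"wz": 0,"claw": 88},
])

```text
clock: 1.2
tool_pos: [0.3991, 0.1063, 0.2866]
eef_rot: [0.208, 0.978, 0.0, 0.0]
contact_force: [0.5, 0.3, 0.2]
opening: 1.003
finger_force: 0.0
```

step_arm([
  {"dx": -0.4,"dy": -0.6,"dz": 0,"wx": 0,"wy": 0,"wz": -0.04,"claw": 88},
  {"dx": -0.8,"dy": -1,"dz": 0,"wx": 0,"wy": 0,"wz": -0.08,"claw": 88},
  {"dx": -0.8,"dy": -1,"dz": 0,"wx": 0,"wy": 0,"wz": -0.12,"claw": 88},
  {"dx": -0.8,"dy": -1,"dz": 0,"wx": 0,"wy": 0,"wz": -0.12,"claw": 88},
  {"dx": -0.8,"dy": -1,"dz": 0,"wx": 0,"wy": 0,"wz": -0.12,"claw": 88},
])

```text
clock: 1.7
tool_pos: [0.4243, 0.0094, 0.2865]
eef_rot: [0.023, 1.0, 0.001, -0.0]
contact_force: [-0.4, -0.9, -0.6]
opening: 0.997
finger_force: 0.0
```

Run:
```python
from h import *
s=get_state(); p,d,c=snap('wrist'); save(p,'w1.png'); np.savez('/tmp/w1.npz',p=p,d=d,T=c['extrinsics']); print(s['tool_pos'],R.from_quat(s['eef_rot']).as_matrix().round(4),c,(d==0).mean())
```

```text
[0.42430916 0.00937366 0.28651106] [[-9.989e-01  4.590e-02 -4.000e-04]
 [ 4.590e-02  9.989e-01  1.100e-03]
 [ 5.000e-04  1.100e-03 -1.000e+00]] {'vfov': 64.7409593810113, 'cx': 321.9834204582769, 'cy': 239.61737926812904, 'extrinsics': array([[ 0.04609533,  0.9594264 ,  0.27816578,  0.35153266],
       [ 0.99893595, -0.04468521, -0.01141087,  0.01196833],
       [ 0.001482  ,  0.27839578, -0.9604653 ,  0.43215153],
       [ 0.        ,  0.        ,  0.        ,  1.        ]])} 0.004059244791666666
```

View pics/w1.png

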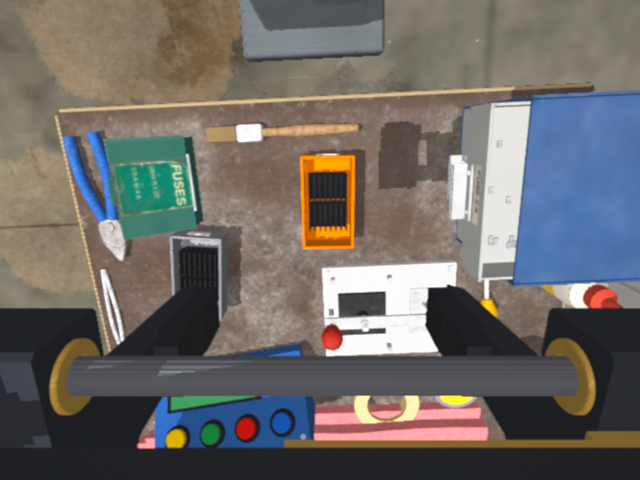

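Wrist view: the orange tray is at (328,202), and the grey one at (199,275), partly behind a finger. The keys show along the bottom at (177–282, 430).

Run:
```python
from h import *
a=np.load('/tmp/w1.npz'); p,d=a['p'],a['d']; c=viewer.calibration('wrist'); h=hsv(p); P=pts(c,d)
mo=(h[...,0]>5)&(h[...,0]<20)&(h[...,1]>150)&box(290,365,145,260)
q=P[mo]; print(np.percentile(q[:,2],[5,50,90,99]))
for tol in (.003,.005): 
    q=P[mo&(abs(P[...,2]-.0355)<tol)]; print(len(q),cv2.minAreaRect((q[:,:2]*1000).astype(np.float32)))
print('table',np.median(P[box(240,290,160,250)][:,2]))
```

```text
[0.00619621 0.01653346 0.03572233 0.03700961]
830 ((426.85430908203125, 14.877568244934082), (55.81027603149414, 100.35739135742188), 88.38164520263672)
976 ((426.85430908203125, 14.877568244934082), (55.81027603149414, 100.35739135742188), 88.38164520263672)
table -0.00039204367543421714
```

step_arm([
  {"dx": -0.03,"dy": 0.07,"dz": 0.5,"wx": 0,"wy": 0,"wz": -0.006,"claw": 88},
  {"dx": -0.03,"dy": 0.07,"dz": 1,"wx": 0,"wy": 0,"wz": -0.006,"claw": 88},
])

```text
clock: 1.95
tool_pos: [0.4286, 0.0165, 0.2067]
eef_rot: [0.011, 1.0, 0.001, 0.002]
contact_force: [0.3, -1.4, -0.3]
opening: 0.998
finger_force: 0.0
```

step_arm([
  {"dx": 0,"dy": 0,"dz": 0.5,"wx": 0,"wy": 0,"wz": 0,"claw": 88},
  {"dx": 0,"dy": 0,"dz": 1,"wx": 0,"wy": 0,"wz": 0,"claw": 88},
])

```text
clock: 2.15
tool_pos: [0.4273, 0.0159, 0.1257]
eef_rot: [0.012, 1.0, 0.001, 0.001]
contact_force: [1.2, 0.5, 0.5]
opening: 0.996
finger_force: 0.0
```

step_arm([
  {"dx": 0,"dy": 0,"dz": 0.4,"wx": 0,"wy": 0,"wz": 0,"claw": 88},
  {"dx": 0,"dy": 0,"dz": 0.75,"wx": 0,"wy": 0,"wz": 0,"claw": 88},
  {"dx": 0,"dy": 0,"dz": 1,"wx": 0,"wy": 0,"wz": 0,"claw": 88},
  {"dx": 0,"dy": 0,"dz": 1,"wx": 0,"wy": 0,"wz": 0,"claw": 88},
])

```text
clock: 2.55
tool_pos: [0.4289, 0.0156, 0.0506]
eef_rot: [0.012, 1.0, -0.001, -0.003]
contact_force: [-0.7, -0.7, 0.2]
opening: 0.997
finger_force: 0.0
```

step_arm([
  {"dx": 0,"dy": 0,"dz": 0.25,"wx": 0,"wy": 0,"wz": 0,"claw": 88},
  {"dx": 0,"dy": 0,"dz": 0.5,"wx": 0,"wy": 0,"wz": 0,"claw": 88},
  {"dx": 0,"dy": 0,"dz": 0.5,"wx": 0,"wy": 0,"wz": 0,"claw": 88},
  {"dx": 0,"dy": 0,"dz": 0.5,"wx": 0,"wy": 0,"wz": 0,"claw": 88},
])

```text
clock: 2.95
tool_pos: [0.4259, 0.0134, 0.0145]
eef_rot: [0.011, 1.0, -0.003, -0.007]
contact_force: [0.0, -1.0, 0.7]
opening: 1.0
finger_force: 0.0
```

Run:
```python
from h import *
s=get_state(); print(s['tool_pos'],R.from_quat(s['eef_rot']).as_matrix().round(4),s['q'],s['qd'])
```

```text
[0.42588296 0.01337241 0.0144834 ] [[-0.9997  0.0225 -0.0139]
 [ 0.0226  0.9997 -0.0065]
 [ 0.0138 -0.0068 -0.9999]] [ 0.00562148  0.9299664  -0.24044006  2.27238693  1.72896529  0.19900797
 -0.32662787] [ 0.16580928  0.19143605 -0.26572577  0.00335126  2.17997962  0.21483843
 -2.17828496]
```

Joint 6 is near a singularity, so the wrist is swinging. I hold and let it settle.

step_arm([
  {"dx": 0,"dy": 0,"dz": 0,"wx": 0,"wy": 0,"wz": 0,"claw": 88},
  {"dx": 0,"dy": 0,"dz": 0,"wx": 0,"wy": 0,"wz": 0,"claw": 88},
  {"dx": 0,"dy": 0,"dz": 0,"wx": 0,"wy": 0,"wz": 0,"claw": 88},
  {"dx": 0,"dy": 0,"dz": 0,"wx": 0,"wy": 0,"wz": 0,"claw": 88},
])

```text
clock: 3.35
tool_pos: [0.4257, 0.0117, 0.0154]
eef_rot: [0.011, 1.0, -0.004, -0.007]
contact_force: [-0.1, -0.9, -1.1]
opening: 0.996
finger_force: 0.0
```

Run:
```python
from h import *
s=get_state(); print(s['tool_pos'],R.from_quat(s['eef_rot']).as_matrix().round(4),s['q'],s['qd'])
```

```text
[0.42572724 0.01171421 0.01539067] [[-0.9996  0.0227 -0.0146]
 [ 0.0229  0.9997 -0.0082]
 [ 0.0144 -0.0085 -0.9999]] [ 0.00561311  0.92759893 -0.23630024  2.272512    1.717412    0.19666116
 -0.31309768] [ 0.00558897  0.00177666 -0.00262021  0.00091486  0.01467737  0.00291599
 -0.01242245]
```

step_arm([
  {"dx": -0.015,"dy": 0.04,"dz": 0.08,"wx": -0.0027,"wy": -0.0046,"wz": -0.001,"claw": 88},
  {"dx": -0.015,"dy": 0.04,"dz": 0.08,"wx": -0.0027,"wy": -0.0046,"wz": -0.001,"claw": 88},
  {"dx": -0.015,"dy": 0.04,"dz": 0.08,"wx": -0.0027,"wy": -0.0046,"wz": -0.001,"claw": 88},
  {"dx": -0.015,"dy": 0.04,"dz": 0.08,"wx": -0.0027,"wy": -0.0046,"wz": -0.001,"claw": 88},
  {"dx": -0.015,"dy": 0.04,"dz": 0.08,"wx": -0.0027,"wy": -0.0046,"wz": -0.001,"claw": 88},
  {"dx": -0.015,"dy": 0.04,"dz": 0.08,"wx": -0.0027,"wy": -0.0046,"wz": -0.001,"claw": 88},
])

```text
clock: 3.95
tool_pos: [0.4269, 0.0145, 0.0087]
eef_rot: [0.01, 1.0, 0.0, 0.0]
contact_force: [-0.8, 0.4, 0.5]
opening: 0.995
finger_force: 0.0
```

Run:
```python
from h import *
s=get_state(); print(s['tool_pos'],R.from_quat(s['eef_rot']).as_matrix().round(4),s['q'],s['qd'])
```

```text
[0.42694134 0.01451046 0.00871667] [[-9.998e-01  1.980e-02  0.000e+00]
 [ 1.980e-02  9.998e-01  1.000e-04]
 [-0.000e+00  1.000e-04 -1.000e+00]] [ 0.05719292  0.95100937 -0.32271594  2.27952384  1.80475996  0.26848873
 -0.39677597] [ 0.00160773  0.0021791  -0.0054194   0.00092169  0.00251805  0.00283832
 -0.00222846]
```

Level and on target. I close the gripper and lift.

step_arm([
  {"dx": 0,"dy": 0,"dz": 0,"wx": 0,"wy": 0,"wz": 0,"claw": 40},
  {"dx": 0,"dy": 0,"dz": 0,"wx": 0,"wy": 0,"wz": 0,"claw": 40},
  {"dx": 0,"dy": 0,"dz": 0,"wx": 0,"wy": 0,"wz": 0,"claw": 40},
  {"dx": 0,"dy": 0,"dz": 0,"wx": 0,"wy": 0,"wz": 0,"claw": 40},
  {"dx": 0,"dy": 0,"dz": 0,"wx": 0,"wy": 0,"wz": 0,"claw": 40},
  {"dx": 0,"dy": 0,"dz": 0,"wx": 0,"wy": 0,"wz": 0,"claw": 40},
  {"dx": 0,"dy": 0,"dz": 0,"wx": 0,"wy": 0,"wz": 0,"claw": 40},
  {"dx": 0,"dy": 0,"dz": 0,"wx": 0,"wy": 0,"wz": 0,"claw": 40},
], force=30)

```text
clock: 4.75
tool_pos: [0.4268, 0.0147, 0.0085]
eef_rot: [0.01, 1.0, 0.0, -0.0]
contact_force: [0.7, 1.0, 0.0]
opening: 0.633
finger_force: 30.0
```

step_arm([
  {"dx": 0,"dy": 0,"dz": -0.05,"wx": 0,"wy": 0,"wz": 0,"claw": 40},
  {"dx": 0,"dy": 0,"dz": -0.1,"wx": 0,"wy": 0,"wz": 0,"claw": 40},
  {"dx": 0,"dy": 0,"dz": -0.1,"wx": 0,"wy": 0,"wz": 0,"claw": 40},
])

```text
clock: 5.05
tool_pos: [0.427, 0.0144, 0.017]
eef_rot: [0.01, 1.0, -0.0, 0.0]
contact_force: [-0.3, 0.4, -2.6]
opening: 0.63
finger_force: 30.0
```

Run:
```python
from h import *
s=get_state(); print(s['tool_pos'],R.from_quat(s['eef_rot']).as_matrix().round(4),s['q'],s['qd'],s['opening']*88,s['contact_force'])
```

```text
[0.4270188  0.01435897 0.01704922] [[-9.998e-01  2.000e-02  5.000e-04]
 [ 2.000e-02  9.998e-01 -1.000e-04]
 [-5.000e-04 -1.000e-04 -1.000e+00]] [ 0.03790094  0.92828822 -0.29102395  2.28126336  1.76997371  0.23673092
 -0.36429275] [ 0.00796109  0.00866945 -0.01067886 -0.00463466  0.01657796  0.01559953
 -0.01542713] 55.482764921152864 [-0.31900034  0.38053275 -2.62117622]
```

step_arm([
  {"dx": -0.03,"dy": 0,"dz": -0.15,"wx": 0,"wy": 0,"wz": 0,"claw": 40},
  {"dx": -0.06,"dy": 0,"dz": -0.3,"wx": 0,"wy": 0,"wz": 0,"claw": 40},
  {"dx": -0.1,"dy": 0,"dz": -0.5,"wx": 0,"wy": 0,"wz": 0,"claw": 40},
  {"dx": -0.14,"dy": 0,"dz": -0.7,"wx": 0,"wy": 0,"wz": 0,"claw": 40},
  {"dx": -0.18,"dy": 0,"dz": -0.9,"wx": 0,"wy": 0,"wz": 0,"claw": 40},
  {"dx": -0.18,"dy": 0,"dz": -0.9,"wx": 0,"wy": 0,"wz": 0,"claw": 40},
])

```text
clock: 5.65
tool_pos: [0.4426, 0.0142, 0.0901]
eef_rot: [0.011, 1.0, 0.001, 0.002]
contact_force: [1.1, -0.2, -2.6]
opening: 0.631
finger_force: 30.0
```

step_arm([
  {"dx": -0.03,"dy": 0,"dz": -0.2,"wx": 0,"wy": 0,"wz": 0,"claw": 40},
  {"dx": -0.06,"dy": 0,"dz": -0.4,"wx": 0,"wy": 0,"wz": 0,"claw": 40},
  {"dx": -0.1,"dy": 0,"dz": -0.7,"wx": 0,"wy": 0,"wz": 0,"claw": 40},
  {"dx": -0.14,"dy": 0,"dz": -0.9,"wx": 0,"wy": 0,"wz": 0,"claw": 40},
  {"dx": -0.14,"dy": 0,"dz": -0.9,"wx": 0,"wy": 0,"wz": 0,"claw": 40},
  {"dx": -0.14,"dy": 0,"dz": -0.9,"wx": 0,"wy": 0,"wz": 0,"claw": 40},
])

```text
clock: 6.25
tool_pos: [0.4519, 0.0134, 0.1595]
eef_rot: [0.01, 1.0, -0.0, -0.0]
contact_force: [-0.1, 1.0, -3.4]
opening: 0.632
finger_force: 30.0
```

Run:
```python
from h import *
s=get_state(); p,d,c=snap('wrist'); save(p,'w2.png'); np.savez('/tmp/w2.npz',p=p,d=d,T=c['extrinsics']); print(s['tool_pos'],R.from_quat(s['eef_rot']).as_matrix().round(4),s['q'],s['qd'],s['opening']*88,s['contact_force'])
```

```text
[0.45194114 0.01336519 0.15949321] [[-9.998e-01  2.050e-02 -1.000e-03]
 [ 2.050e-02  9.998e-01 -6.000e-04]
 [ 1.000e-03 -6.000e-04 -1.000e+00]] [ 0.27679424  0.68048223 -0.65268392  2.13526666  0.7752692   0.57800671
  0.60323006] [-0.00698258  0.01297315  0.00353129  0.01030687 -0.0074928   0.00870941
  0.00966702] 55.597189185914814 [-0.14342256  0.95718366 -3.44457549]
```

View pics/w2.png

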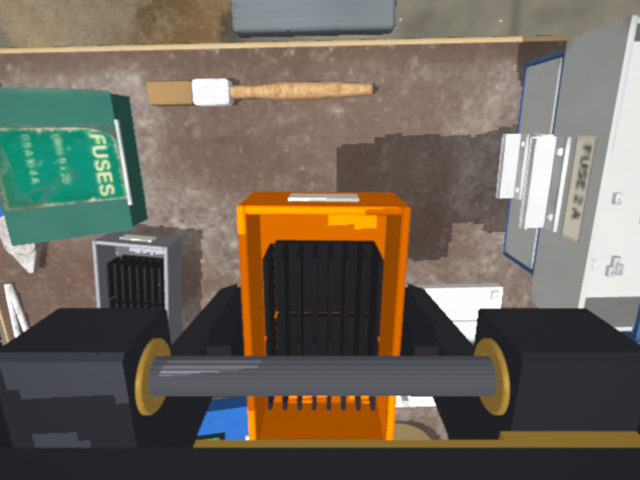

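Here the gripper body hides the grey tray's far end; only its near end shows, at (95–180, 235–310). I use the earlier high wrist view, where it was mostly clear, plus its near edge here.

Run:
```python
from h import *
c=viewer.calibration('wrist')
def rim(f,b):
    a=np.load(f); c['extrinsics']=a['T']; P=pts(c,a['d']); h=hsv(a['p'])
    m=box(*b)&(abs(P[...,2]-.0355)<.0035)&(h[...,1]<80)&(h[...,2]>60); return P[m][:,:2]*1000
for f,b in(('/tmp/w1.npz',(165,232,228,340)),('/tmp/w2.npz',(88,184,230,310))):
    q=rim(f,b); r=cv2.minAreaRect(q.astype(np.float32)); print(f,len(q),r)
    yaw=np.radians(-6.9)
    for t in (-6,-7,-8):
        y=np.radians(t); l=q@[np.cos(y),np.sin(y)]; w=q@[-np.sin(y),np.cos(y)]
        print(t,'long',np.percentile(l,[0,1,99,100]).round(1),'wide',np.percentile(w,[0,1,5,95,99,100]).round(1))
    # fit of the near edge and sides
    np.save('/tmp/q'+f[5:7]+'.npy',q)
img=np.full((500,800,3),255,np.uint8)
for f,col,ox in(('w1',(200,0,0),0),('w2',(0,0,200),400)):
    q=np.load('/tmp/q'+f+'.npy')
    for x,y in q: cv2.circle(img,(int(200-(y+138)*3+ox),int(250-(x-500)*3)),1,col,-1)
cv2.imwrite('pics/rim.png',img)
```

```text
/tmp/w1.npz 659 ((501.8202209472656, -136.51959228515625), (56.651588439941406, 108.10609436035156), 83.1453857421875)
-6 long [459.2 467.8 564.9 567.8] wide [-111.5 -111.  -110.3  -55.2  -54.8  -54.5]
-7 long [460.7 469.2 565.8 568.7] wide [-102.8 -102.2 -101.4  -46.3  -46.   -45.9]
-8 long [462.  470.1 566.5 569.5] wide [-94.5 -93.5 -92.7 -37.  -36.3 -36. ]
/tmp/w2.npz 1083 ((479.8927307128906, -133.6638641357422), (57.224586486816406, 64.5164794921875), 84.5793685913086)
-6 long [459.  467.8 521.6 523.8] wide [-111.3 -110.7 -109.9  -55.   -54.5  -54.2]
-7 long [460.4 469.3 523.4 525.6] wide [-102.6 -102.  -101.3  -46.3  -46.   -45.6]
-8 long [461.7 470.3 525.1 527.2] wide [-94.  -93.5 -92.7 -37.5 -37.1 -36.6]
```

View pics/rim.png

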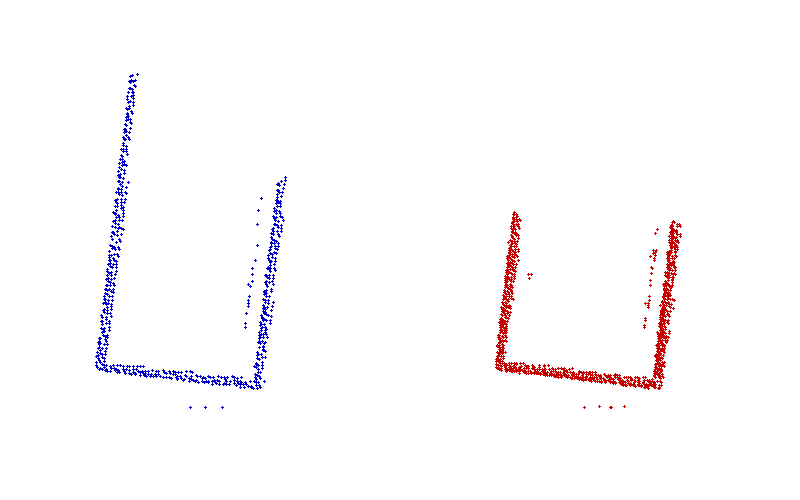

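Run:
```python
from h import *
for f in('w1','w2'):
    q=np.load(f'/tmp/q{f}.npy')
    l=lambda t:q@[np.cos(np.radians(t)),np.sin(np.radians(t))]
    w=lambda t:q@[-np.sin(np.radians(t)),np.cos(np.radians(t))]
    t=-7.; 
    for _ in range(4):
        L,W=l(t),w(t); a=[]
        for e,s in((W.max(),1),(W.min(),1)):
            m=(abs(W-e)<4)&(L>474); k=np.polyfit(L[m],W[m],1); a.append((np.degrees(np.arctan(k[0])),m.sum()))
        t+=np.average([x[0] for x in a],weights=[x[1] for x in a])
    L,W=l(t),w(t); n=L[(abs(W-W.mean())<24)]; m=(L>466)&(abs(L-470)<5)
    k=L[m]; near=np.median(k)-1.5
    wm=(np.percentile(W,1)+np.percentile(W,99))/2; y=np.radians(t)
    lm=near+50
    print(f,t,a,'near',near,np.percentile(k,[1,99]),'width',np.percentile(W,99)-np.percentile(W,1),'centre',lm*np.cos(y)-wm*np.sin(y),lm*np.sin(y)+wm*np.cos(y))
# orange in the hand, from w2
a=np.load('/tmp/w2.npz'); c=viewer.calibration('wrist'); P=pts(c,a['d']); h=hsv(a['p'])
m=(h[...,0]>5)&(h[...,0]<20)&(h[...,1]>150)&box(225,420,185,445); q=P[m]; top=np.percentile(q[:,2],98)
q=q[abs(q[:,2]-top)<.003]; print('orange top z',top,cv2.minAreaRect((q[:,:2]*1000).astype(np.float32)))
```

```text
w1 -6.607447014792354 [(np.float64(0.19211240331994117), np.int64(264)), (np.float64(-0.26009047489458575), np.int64(195))] near 468.507390272715 [468.65574711 474.4158459 ] width 56.06959701267099 centre 506.1287742257057 -136.79435594486154
w2 -6.6835556175841155 [(np.float64(0.023412543491601785), np.int64(294)), (np.float64(-0.019255430306769777), np.int64(356))] near 468.6942468480797 [468.81472865 474.66372976] width 55.990509544498664 centre 506.2385674244276 -136.5806219195176
orange top z 0.18720007007006734 ((447.903076171875, 12.89736557006836), (56.76350402832031, 92.90169525146484), 88.78779602050781)
```

step_arm([
  {"dx": -0.09,"dy": -0.2,"dz": 0,"wx": 0,"wy": 0,"wz": 0,"claw": 40},
  {"dx": -0.18,"dy": -0.45,"dz": 0,"wx": 0,"wy": 0,"wz": 0,"claw": 40},
  {"dx": -0.3,"dy": -0.7,"dz": 0,"wx": 0,"wy": 0,"wz": 0,"claw": 40},
  {"dx": -0.36,"dy": -0.93,"dz": 0,"wx": 0,"wy": 0,"wz": 0,"claw": 40},
])

```text
clock: 6.7
tool_pos: [0.4795, -0.0621, 0.1589]
eef_rot: [0.01, 1.0, -0.0, -0.001]
contact_force: [0.7, -0.1, -2.2]
opening: 0.631
finger_force: 30.0
```

step_arm([
  {"dx": -0.09,"dy": -0.25,"dz": 0.1,"wx": 0,"wy": 0,"wz": 0.005,"claw": 40},
  {"dx": -0.18,"dy": -0.5,"dz": 0.25,"wx": 0,"wy": 0,"wz": 0.01,"claw": 40},
  {"dx": -0.3,"dy": -0.75,"dz": 0.5,"wx": 0,"wy": 0,"wz": 0.02,"claw": 40},
  {"dx": -0.36,"dy": -0.93,"dz": 0.7,"wx": 0,"wy": 0,"wz": 0.0304,"claw": 40},
  {"dx": -0.36,"dy": -0.93,"dz": 0.75,"wx": 0,"wy": 0,"wz": 0.0304,"claw": 40},
  {"dx": -0.36,"dy": -0.93,"dz": 0.75,"wx": 0,"wy": 0,"wz": 0.0304,"claw": 40},
  {"dx": -0.36,"dy": -0.93,"dz": 0.75,"wx": 0,"wy": 0,"wz": 0.0304,"claw": 40},
])

```text
clock: 7.4
tool_pos: [0.507, -0.1342, 0.1008]
eef_rot: [0.056, 0.998, 0.001, -0.0]
contact_force: [0.8, -0.8, -2.8]
opening: 0.632
finger_force: 30.0
```

```bash
cat >> h.py <<'E'
def go(pos,Rt):
    "shift (units of 8 cm) and turn (units of 180 deg) from the measured pose to pos, Rt"
    s=get_state(); R0=R.from_quat(s['eef_rot'])
    print('at',s['tool_pos'].round(4),'z',R0.as_matrix()[:,2].round(4),'yaw y',np.degrees(np.arctan2(*R0.as_matrix()[[1,0],1])).round(2),'F',s['contact_force'].round(1),'qd',abs(s['qd']).max().round(3),'q',s['q'].round(2),s['clock'])
    print('d',(R0.inv().apply(np.array(pos)-s['tool_pos'])/.08).round(3),'w',((R0.inv()*Rt).as_rotvec()/np.pi).round(4))
def down(yaw): # tool x towards the robot, tool y to the left, turned by yaw deg
    return R.from_euler('z',yaw,degrees=True)*R.from_matrix([[-1,0,0],[0,1,0],[0,0,-1]])
E
python3 - <<'E'
from h import *
go([.5064,-.1367,.070],down(-6.65))
p,d,c=snap('wrist'); np.savez('/tmp/w3.npz',p=p,d=d,T=c['extrinsics']); save(p,'w3.png')
p,d,c=snap('side'); save(cv2.resize(p[230:360,230:400],None,fx=4,fy=4),'s3.png')
E
```

```text
at [ 0.507  -0.1342  0.1008] z [-0.      0.0018 -1.    ] yaw y 83.54 F [ 0.8 -0.8 -2.8] qd 0.014 q [ 0.52  0.84 -0.59  1.97  0.83  0.6   0.82] 7.4
d [ 0.004 -0.033  0.385] w [ 0.0006 -0.0001  0.001 ]
```

View pics/w3.png

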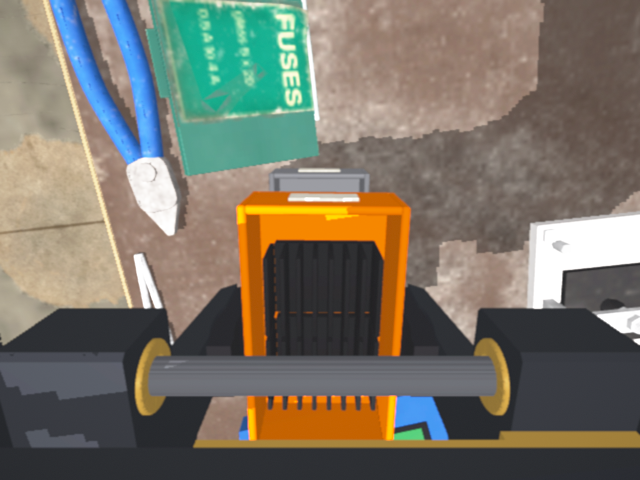

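The grey tray's near edge shows centred just beyond the orange one (272–369, row 170). I go down to just above the rim.

step_arm([
  {"dx": 0.004,"dy": -0.033,"dz": 0.2,"wx": 0.0006,"wy": 0,"wz": 0.001,"claw": 40},
  {"dx": 0.004,"dy": -0.033,"dz": 0.4,"wx": 0.0006,"wy": 0,"wz": 0.001,"claw": 40},
  {"dx": 0.004,"dy": -0.033,"dz": 0.6,"wx": 0.0006,"wy": 0,"wz": 0.001,"claw": 40},
  {"dx": 0.004,"dy": -0.033,"dz": 0.6,"wx": 0.0006,"wy": 0,"wz": 0.001,"claw": 40},
  {"dx": 0.004,"dy": -0.033,"dz": 0.6,"wx": 0.0006,"wy": 0,"wz": 0.001,"claw": 40},
])

```text
clock: 8.0
tool_pos: [0.5067, -0.1379, 0.0531]
eef_rot: [0.059, 0.998, -0.001, 0.0]
contact_force: [0.9, -0.1, -3.3]
opening: 0.632
finger_force: 30.0
```

Run:
```python
from h import *
go([.5064,-.1367,.039],down(-6.65))
p,d,c=snap('wrist'); P=pts(c,d); h=hsv(p)
mo=(h[...,0]>5)&(h[...,0]<20)&(h[...,1]>150)&box(225,420,180,300)
y=np.radians(-6.65); ax=lambda q:(q@[np.cos(y),np.sin(y),0]*1000,q@[-np.sin(y),np.cos(y),0]*1000)
z=np.percentile(P[mo][:,2],98); q=P[mo&(abs(P[...,2]-z)<.003)]; L,W=ax(q); print('o',z,np.percentile(L,[0,1]),np.percentile(W,[1,99]))
mg=(h[...,1]<80)&(h[...,2]>60)&box(240,400,150,215)&(abs(P[...,2]-.0355)<.003); L,W=ax(P[mg]); print('g',mg.sum(),np.percentile(L,[0,1,5,50]),np.percentile(W,[0,1,99,100]))
save(cv2.resize(p[150:270,220:420],None,fx=4,fy=4),'w4.png')
p,d,c=snap('side'); save(cv2.resize(p[220:350,250:410],None,fx=4,fy=4),'s4.png')
```

```text
at [ 0.5067 -0.1379  0.0531] z [ 2.0e-04 -1.1e-03 -1.0e+00] yaw y 83.27 F [ 0.9 -0.1 -3.3] qd 0.014 q [ 0.48  0.91 -0.5   1.98  0.93  0.5   0.73] 8.0
d [0.006 0.014 0.176] w [-0.0004  0.0001 -0.0005]
o 0.08076545426654594 [469.09073249 469.35549977] [-106.37299241  -50.84399684]
g 946 [460.54845576 469.1145315  469.22975816 470.33686553] [-104.85992957 -104.19869716  -49.8763529   -49.14711713]
```

View pics/s4.png

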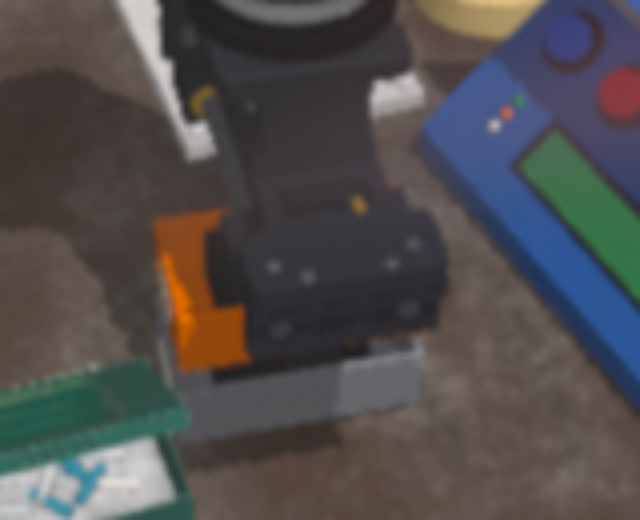

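The long axis is aligned; the orange tray needs about +1.4 mm in y. I correct that, then lower.

step_arm([
  {"dx": 0.002,"dy": 0.018,"dz": 0,"wx": -0.0004,"wy": 0,"wz": -0.0005,"claw": 40},
  {"dx": 0.002,"dy": 0.018,"dz": 0,"wx": -0.0004,"wy": 0,"wz": -0.0005,"claw": 40},
  {"dx": 0.002,"dy": 0.018,"dz": 0.04,"wx": -0.0004,"wy": 0,"wz": -0.0005,"claw": 40},
  {"dx": 0.002,"dy": 0.018,"dz": 0.08,"wx": -0.0004,"wy": 0,"wz": -0.0005,"claw": 40},
  {"dx": 0.002,"dy": 0.018,"dz": 0.12,"wx": -0.0004,"wy": 0,"wz": -0.0005,"claw": 40},
  {"dx": 0.002,"dy": 0.018,"dz": 0.12,"wx": -0.0004,"wy": 0,"wz": -0.0005,"claw": 40},
])

```text
clock: 8.7
tool_pos: [0.506, -0.1371, 0.0423]
eef_rot: [0.058, 0.998, -0.0, -0.001]
contact_force: [0.3, 0.8, -2.2]
opening: 0.633
finger_force: 30.0
```

Run:
```python
from h import *
go([.5064,-.1367,.0385],down(-6.65))
```

```text
at [ 0.506  -0.1371  0.0423] z [-1.4e-03 -1.0e-04 -1.0e+00] yaw y 83.3 F [ 0.3  0.8 -2.2] qd 0.007 q [ 0.46  0.93 -0.48  1.99  0.95  0.47  0.71] 8.7
d [-0.004  0.005  0.047] w [-0.0001 -0.0004 -0.0003]
```

step_arm([
  {"dx": 0,"dy": 0,"dz": 0.025,"wx": 0,"wy": 0,"wz": 0,"claw": 40},
  {"dx": 0,"dy": 0,"dz": 0.045,"wx": 0,"wy": 0,"wz": 0,"claw": 40},
  {"dx": 0,"dy": 0,"dz": 0.045,"wx": 0,"wy": 0,"wz": 0,"claw": 40},
])

```text
clock: 9.0
tool_pos: [0.5063, -0.1371, 0.039]
eef_rot: [0.058, 0.998, -0.0, -0.0]
contact_force: [0.1, -0.2, -2.1]
opening: 0.635
finger_force: 30.0
```

Run:
```python
from h import *
go([.5064,-.1367,.0385],down(-6.65))
```

```text
at [ 0.5063 -0.1371  0.039 ] z [-7.e-04 -1.e-04 -1.e+00] yaw y 83.3 F [ 0.1 -0.2 -2.1] qd 0.004 q [ 0.46  0.93 -0.48  1.99  0.96  0.47  0.71] 9.0
d [-0.001  0.005  0.006] w [-0.0001 -0.0002 -0.0003]
```

step_arm([
  {"dx": 0,"dy": 0,"dz": 0.01,"wx": 0,"wy": 0,"wz": 0,"claw": 40},
  {"dx": 0,"dy": 0,"dz": 0.01,"wx": 0,"wy": 0,"wz": 0,"claw": 40},
  {"dx": 0,"dy": 0,"dz": 0.01,"wx": 0,"wy": 0,"wz": 0,"claw": 60},
  {"dx": 0,"dy": 0,"dz": 0.01,"wx": 0,"wy": 0,"wz": 0,"claw": 76},
  {"dx": 0,"dy": 0,"dz": 0.01,"wx": 0,"wy": 0,"wz": 0,"claw": 76},
  {"dx": 0,"dy": 0,"dz": 0.01,"wx": 0,"wy": 0,"wz": 0,"claw": 76},
  {"dx": 0,"dy": 0,"dz": 0.01,"wx": 0,"wy": 0,"wz": 0,"claw": 76},
])

```text
clock: 9.7
tool_pos: [0.5065, -0.1371, 0.0385]
eef_rot: [0.059, 0.998, -0.0, -0.0]
contact_force: [-0.0, 0.4, 0.7]
opening: 0.855
finger_force: 0.0
```

step_arm([
  {"dx": 0,"dy": 0,"dz": -0.2,"wx": 0,"wy": 0,"wz": 0,"claw": 76},
  {"dx": 0,"dy": 0,"dz": -0.5,"wx": 0,"wy": 0,"wz": 0,"claw": 76},
  {"dx": 0,"dy": 0,"dz": -1,"wx": 0,"wy": 0,"wz": 0,"claw": 76},
  {"dx": 0,"dy": 0,"dz": -1,"wx": 0,"wy": 0,"wz": 0,"claw": 76},
])

```text
clock: 10.1
tool_pos: [0.5091, -0.1369, 0.1222]
eef_rot: [0.059, 0.998, -0.0, 0.004]
contact_force: [0.7, 1.0, -0.3]
opening: 0.86
finger_force: 0.0
```

step_arm([
  {"dx": 0,"dy": 0,"dz": -0.5,"wx": 0,"wy": 0,"wz": 0,"claw": 30},
  {"dx": 0,"dy": 0,"dz": -1,"wx": 0,"wy": 0,"wz": 0,"claw": 0},
  {"dx": 0,"dy": 0,"dz": -1,"wx": 0,"wy": 0,"wz": 0,"claw": 0},
  {"dx": 0,"dy": 0,"dz": -1,"wx": 0,"wy": 0,"wz": 0,"claw": 0},
])

```text
clock: 10.5
tool_pos: [0.5066, -0.1375, 0.1985]
eef_rot: [0.059, 0.998, -0.0, 0.0]
contact_force: [-0.6, 0.2, -0.3]
opening: 0.523
finger_force: 0.0
```

Run:
```python
from h import *
go([.5064,-.1367,.2],down(7.7))
p,d,c=snap('wrist'); save(p,'w5.png'); P=pts(c,d); h=hsv(p); np.savez('/tmp/w5.npz',p=p,d=d,T=c['extrinsics'])
mo=(h[...,0]>5)&(h[...,0]<20)&(h[...,1]>150)&(P[...,2]>.055)&(P[...,2]<.075)&(abs(P[...,0]-.506)<.07)&(abs(P[...,1]+.137)<.05)
q=P[mo]; z=np.percentile(q[:,2],95); print('rim z',np.percentile(q[:,2],[50,95,99])); q=q[abs(q[:,2]-z)<.004]
print(cv2.minAreaRect((q[:,:2]*1000).astype(np.float32)))
A=np.c_[q[:,:2],np.ones(len(q))]; print('tilt',np.linalg.lstsq(A,q[:,2],rcond=None)[0])
```

```text
at [ 0.5066 -0.1375  0.1985] z [ 7.e-04 -9.e-04 -1.e+00] yaw y 83.26 F [-0.6  0.2 -0.3] qd 0.031 q [ 0.62  0.7  -0.74  1.89  0.65  0.8   0.98] 10.5
d [ 0.003  0.009 -0.019] w [-0.0003  0.0002 -0.0802]
rim z [0.06478864 0.06628869 0.06677208]
((506.4295654296875, -138.06765747070312), (56.077632904052734, 99.9645767211914), 82.7322769165039)
tilt [-0.00412975  0.00132447  0.0673226 ]
```

View pics/w5.png

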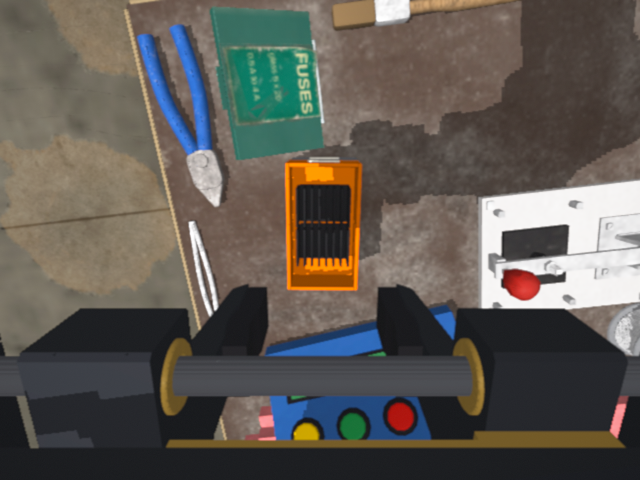

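The orange tray is seated: rim at 66 mm, level, yaw −7.3° against −6.7°, centre within 1 mm or so. The keys show yellow (307,433), green (352,426) and red (400,416). Now I refine the key positions.

Run:
```python
from h import *
c=viewer.calibration('wrist'); K={}
for f,b in(('w1',(155,300,400,447)),('w5',(280,425,395,440))):
    a=np.load(f'/tmp/{f}.npz'); c['extrinsics']=a['T']; h=hsv(a['p'])
    for n,lo,hi in(('blue',105,125),('red',165,180),('red0',0,6),('green',45,85),('yellow',20,34)):
        m=((h[...,0]>=lo)&(h[...,0]<=hi)&(h[...,1]>120)&(h[...,2]>90)&box(*b)).astype(np.uint8)
        N,_,s,ce=cv2.connectedComponentsWithStats(m)
        for i in range(1,N):
            if 120<s[i,4]<1200 and s[i,2]<40: print(f,n,s[i],ce[i].round(1),onplane(c,ce[i],.0759)[0].round(4))
```

```text
w1 blue [272 412  19  22 335] [281.  422.5] [ 0.6692 -0.0488  0.0759]
w1 red0 [236 418  20  22 341] [245.6 428.2] [ 0.6752 -0.09    0.0759]
w1 green [201 424  19  21 299] [209.9 433.9] [ 0.6812 -0.1317  0.0759]
w1 yellow [166 429  20  18 312] [175.7 438.1] [ 0.6851 -0.1719  0.0759]
w5 red0 [388 403  26  28 577] [400.2 416.4] [ 0.6754 -0.0909  0.0759]
w5 green [341 414  24  26 505] [352.6 426.6] [ 0.6813 -0.1323  0.0759]
w5 yellow [293 423  26  17 366] [305.8 432.1] [ 0.6823 -0.173   0.0759]
```

```bash
cat >> h.py <<'E'
KEY=dict(blue=[.670,-.0495,.0759],green=[.682,-.1325,.0759],yellow=[.688,-.1745,.0759])
TILT=R.from_euler('z',8,degrees=True)*R.from_euler('y',-43,degrees=True)*R.from_matrix([[-1,0,0],[0,1,0],[0,0,-1]])
def key(n,back): go(np.array(KEY[n])-back*TILT.as_matrix()[:,2],TILT)
E
python3 - <<'E'
from h import *
print(TILT.as_matrix().round(3)); key('blue',.1)
E
```

```text
[[-0.724 -0.139  0.675]
 [-0.102  0.99   0.095]
 [-0.682  0.    -0.731]]
at [ 0.5058 -0.1375  0.1976] z [-1.7e-03 -7.0e-04 -1.0e+00] yaw y 83.27 F [ 0.3  0.5 -0.9] qd 0.019 q [ 0.62  0.7  -0.73  1.89  0.65  0.8   0.98] 10.55
d [-1.086  1.117  0.604] w [-0.0309 -0.2381 -0.0779]
```

step_arm([
  {"dx": 0,"dy": 0.2,"dz": 0,"wx": -0.005,"wy": -0.04,"wz": -0.013,"claw": 0},
  {"dx": 0,"dy": 0.4,"dz": 0,"wx": -0.01,"wy": -0.08,"wz": -0.026,"claw": 0},
  {"dx": -0.1,"dy": 0.6,"dz": 0,"wx": -0.015,"wy": -0.12,"wz": -0.039,"claw": 0},
  {"dx": -0.2,"dy": 0.8,"dz": 0,"wx": -0.02,"wy": -0.16,"wz": -0.052,"claw": 0},
  {"dx": -0.4,"dy": 1,"dz": 0,"wx": -0.025,"wy": -0.2,"wz": -0.065,"claw": 0},
  {"dx": -0.5,"dy": 1,"dz": 0,"wx": -0.031,"wy": -0.238,"wz": -0.078,"claw": 0},
  {"dx": -0.6,"dy": 1,"dz": 0,"wx": -0.031,"wy": -0.238,"wz": -0.078,"claw": 0},
  {"dx": -0.6,"dy": 1,"dz": 0,"wx": -0.031,"wy": -0.238,"wz": -0.078,"claw": 0},
])

```text
clock: 11.35
tool_pos: [0.5606, -0.0651, 0.1946]
eef_rot: [-0.047, 0.954, 0.004, 0.297]
contact_force: [-0.7, -0.5, -2.5]
opening: 0.004
finger_force: 0.0
```

Run:
```python
from h import *
key('blue',.1);key('blue',.02)
print(get_state()['opening'])
```

```text
at [ 0.5606 -0.0651  0.1946] z [ 0.5668  0.0358 -0.823 ] yaw y 95.24 F [-0.7 -0.5 -2.5] qd 2.175 q [ 0.61  0.74 -0.87  2.34  2.26  0.62 -0.45] 11.35
d [-0.112  0.039  0.768] w [-0.0145 -0.0468 -0.0081]
at [ 0.5606 -0.0651  0.1946] z [ 0.5668  0.0358 -0.823 ] yaw y 95.24 F [-0.7 -0.5 -2.5] qd 2.175 q [ 0.61  0.74 -0.87  2.34  2.26  0.62 -0.45] 11.35
d [-0.258  0.086  1.756] w [-0.0145 -0.0468 -0.0081]
0.004118935607800928
```

step_arm([
  {"dx": -0.112,"dy": 0.04,"dz": 0,"wx": -0.014,"wy": -0.047,"wz": -0.008,"claw": 0},
  {"dx": -0.112,"dy": 0.04,"dz": 0.1,"wx": -0.014,"wy": -0.047,"wz": -0.008,"claw": 0},
  {"dx": -0.112,"dy": 0.04,"dz": 0.3,"wx": -0.014,"wy": -0.047,"wz": -0.008,"claw": 0},
  {"dx": -0.112,"dy": 0.04,"dz": 0.6,"wx": -0.014,"wy": -0.047,"wz": -0.008,"claw": 0},
  {"dx": -0.112,"dy": 0.04,"dz": 0.77,"wx": -0.014,"wy": -0.047,"wz": -0.008,"claw": 0},
  {"dx": -0.112,"dy": 0.04,"dz": 0.77,"wx": -0.014,"wy": -0.047,"wz": -0.008,"claw": 0},
  {"dx": -0.112,"dy": 0.04,"dz": 0.77,"wx": -0.014,"wy": -0.047,"wz": -0.008,"claw": 0},
])

```text
clock: 12.05
tool_pos: [0.6005, -0.0612, 0.1482]
eef_rot: [-0.063, 0.929, 0.024, 0.363]
contact_force: [-0.1, 0.1, -0.1]
opening: 0.006
finger_force: 0.0
```

Run:
```python
from h import *
key('blue',.1);key('blue',.02)
```

```text
at [ 0.6005 -0.0612  0.1482] z [ 0.6719  0.0898 -0.7352] yaw y 97.75 F [-0.1  0.1 -0.1] qd 0.026 q [ 0.66  0.98 -0.94  2.36  2.55  0.87 -0.53] 12.05
d [-0.028  0.024  0.011] w [-0.0014 -0.0018 -0.0005]
at [ 0.6005 -0.0612  0.1482] z [ 0.6719  0.0898 -0.7352] yaw y 97.75 F [-0.1  0.1 -0.1] qd 0.026 q [ 0.66  0.98 -0.94  2.36  2.55  0.87 -0.53] 12.05
d [-0.033  0.028  1.011] w [-0.0014 -0.0018 -0.0005]
```

step_arm([
  {"dx": -0.03,"dy": 0.028,"dz": 0.3,"wx": -0.0014,"wy": -0.0018,"wz": 0,"claw": 0},
  {"dx": -0.033,"dy": 0.028,"dz": 0.6,"wx": -0.0014,"wy": -0.0018,"wz": 0,"claw": 0},
  {"dx": -0.033,"dy": 0.028,"dz": 0.9,"wx": -0.0014,"wy": -0.0018,"wz": 0,"claw": 0},
  {"dx": -0.033,"dy": 0.028,"dz": 1,"wx": -0.0014,"wy": -0.0018,"wz": 0,"claw": 0},
  {"dx": -0.033,"dy": 0.028,"dz": 1,"wx": -0.0014,"wy": -0.0018,"wz": 0,"claw": 0},
  {"dx": -0.033,"dy": 0.028,"dz": 1,"wx": -0.0014,"wy": -0.0018,"wz": 0,"claw": 0},
])

```text
clock: 12.65
tool_pos: [0.656, -0.052, 0.0927]
eef_rot: [-0.064, 0.928, 0.025, 0.366]
contact_force: [-0.5, -0.6, 0.5]
opening: 0.004
finger_force: 0.0
```

Run:
```python
from h import *
key('blue',0)
p,d,c=snap('wrist'); save(p,'w6.png')
```

```text
at [ 0.656  -0.052   0.0927] z [ 0.6768  0.0941 -0.7302] yaw y 97.91 F [-0.5 -0.6  0.5] qd 0.005 q [ 0.61  1.11 -0.89  2.22  2.6   0.86 -0.48] 12.65
d [0.014 0.006 0.274] w [-0.0003  0.0006 -0.0004]
```

View pics/w6.png

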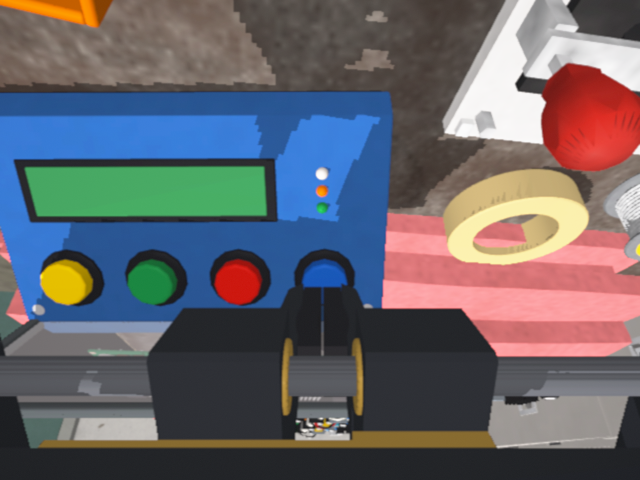

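The fingers are centred on the blue key (column 322 against 324). I press gently.

step_arm([
  {"dx": 0.014,"dy": 0.006,"dz": 0.15,"wx": 0,"wy": 0,"wz": 0,"claw": 0},
  {"dx": 0.014,"dy": 0.006,"dz": 0.28,"wx": 0,"wy": 0,"wz": 0,"claw": 0},
  {"dx": 0.014,"dy": 0.006,"dz": 0.31,"wx": 0,"wy": 0,"wz": 0,"claw": 0},
  {"dx": 0.014,"dy": 0.006,"dz": 0.31,"wx": 0,"wy": 0,"wz": 0,"claw": 0},
])

```text
clock: 13.1
tool_pos: [0.6727, -0.0497, 0.0729]
eef_rot: [-0.064, 0.928, 0.025, 0.367]
contact_force: [-3.3, -1.2, 4.4]
opening: 0.006
finger_force: 2.4
```

Run:
```python
from h import *
key('blue',-.005); print(get_state()['contact_force']@TILT.as_matrix())
c=viewer.calibration('wrist')
h=hsv(cv2.cvtColor(cv2.imread('pics/w6.png'),cv2.COLOR_BGR2RGB))
# caps in w6 by rays (pose then: 20 mm further back) are checked by pixel projection of KEY
T=np.array(c['extrinsics']).copy(); f=240/np.tan(np.radians(c['vfov'])/2)
T[:3,3]+=np.array([.656,-.052,.0927])-get_state()['tool_pos']
for n,k in KEY.items():
    q=T[:3,:3].T@(np.array(k)-T[:3,3]); print(n,c['cx']+f*q[0]/q[2],c['cy']+f*q[1]/q[2],'f/z px/mm',f/q[2]/1000)
```

```text
at [ 0.6727 -0.0497  0.0729] z [ 0.677   0.093  -0.7301] yaw y 97.83 F [-3.3 -1.2  4.4] qd 0.005 q [ 0.59  1.16 -0.88  2.17  2.61  0.86 -0.47] 13.1
d [-0.001  0.007  0.012] w [-0.0007  0.0006 -0.0006]
[-0.4626892  -0.69095337 -5.59432051]
blue 324.06769405038466 285.57552189281364 f/z px/mm 2.083428449365028
green 149.8204117878355 286.12632365616435 f/z px/mm 2.077745890999337
yellow 61.941431958205726 286.34380230480883 f/z px/mm 2.0755826241407553
```

step_arm([
  {"dx": 0,"dy": 0,"dz": 0.015,"wx": 0,"wy": 0,"wz": 0,"claw": 0},
  {"dx": 0,"dy": 0,"dz": 0.025,"wx": 0,"wy": 0,"wz": 0,"claw": 0},
  {"dx": 0,"dy": 0,"dz": 0.025,"wx": 0,"wy": 0,"wz": 0,"claw": 0},
])

```text
clock: 13.4
tool_pos: [0.6731, -0.0496, 0.0724]
eef_rot: [-0.064, 0.928, 0.025, 0.367]
contact_force: [-10.2, -3.6, 13.5]
opening: 0.004
finger_force: 8.8
```

Run:
```python
from h import *
key('blue',-.005); print(get_state()['contact_force']@TILT.as_matrix())
```

```text
at [ 0.6731 -0.0496  0.0724] z [ 0.6771  0.0931 -0.73  ] yaw y 97.89 F [-10.2  -3.6  13.5] qd 0.004 q [ 0.59  1.16 -0.88  2.17  2.61  0.86 -0.46] 13.4
d [-0.002  0.006  0.005] w [-0.0006  0.0006 -0.0003]
[ -1.49388943  -2.10931717 -17.11451182]
```

Bottomed: 17 N against a 5 N spring. I retreat 25 mm and shift along to yellow.

step_arm([
  {"dx": 0,"dy": 0,"dz": -0.1,"wx": 0,"wy": 0,"wz": 0,"claw": 0},
  {"dx": 0,"dy": 0,"dz": -0.32,"wx": 0,"wy": 0,"wz": 0,"claw": 0},
  {"dx": 0,"dy": 0,"dz": -0.32,"wx": 0,"wy": 0,"wz": 0,"claw": 0},
  {"dx": 0,"dy": -0.3,"dz": -0.32,"wx": 0,"wy": 0,"wz": 0,"claw": 0},
  {"dx": 0,"dy": -0.6,"dz": -0.32,"wx": 0,"wy": 0,"wz": 0,"claw": 0},
  {"dx": 0,"dy": -0.9,"dz": -0.32,"wx": 0,"wy": 0,"wz": 0,"claw": 0},
])

```text
clock: 14.0
tool_pos: [0.6672, -0.1239, 0.0896]
eef_rot: [-0.064, 0.928, 0.025, 0.366]
contact_force: [0.8, -0.1, 0.8]
opening: 0.003
finger_force: 0.0
```

step_arm([
  {"dx": 0,"dy": -0.3,"dz": 0,"wx": 0,"wy": 0,"wz": 0,"claw": 0},
  {"dx": 0,"dy": -0.6,"dz": 0,"wx": 0,"wy": 0,"wz": 0,"claw": 0},
  {"dx": 0,"dy": -0.69,"dz": 0,"wx": 0,"wy": 0,"wz": 0,"claw": 0},
  {"dx": 0,"dy": -0.69,"dz": 0,"wx": 0,"wy": 0,"wz": 0,"claw": 0},
  {"dx": 0,"dy": -0.69,"dz": 0,"wx": 0,"wy": 0,"wz": 0,"claw": 0},
])

```text
clock: 14.5
tool_pos: [0.674, -0.1759, 0.0901]
eef_rot: [-0.064, 0.928, 0.026, 0.366]
contact_force: [0.2, 0.8, -0.4]
opening: 0.009
finger_force: 0.0
```

Run:
```python
from h import *
key('yellow',0)
```

```text
at [ 0.674  -0.1759  0.0901] z [ 0.6764  0.096  -0.7303] yaw y 97.98 F [ 0.2  0.8 -0.4] qd 0.013 q [ 0.81  1.1  -0.83  2.05  2.68  0.55 -0.35] 14.5
d [-0.007 -0.008  0.249] w [ 0.0003  0.0005 -0.0005]
```

step_arm([
  {"dx": -0.007,"dy": -0.008,"dz": 0.12,"wx": 0,"wy": 0,"wz": 0,"claw": 0},
  {"dx": -0.007,"dy": -0.008,"dz": 0.25,"wx": 0,"wy": 0,"wz": 0,"claw": 0},
  {"dx": -0.007,"dy": -0.008,"dz": 0.29,"wx": 0,"wy": 0,"wz": 0,"claw": 0},
  {"dx": -0.007,"dy": -0.008,"dz": 0.313,"wx": 0,"wy": 0,"wz": 0,"claw": 0},
  {"dx": -0.007,"dy": -0.008,"dz": 0.313,"wx": 0,"wy": 0,"wz": 0,"claw": 0},
  {"dx": -0.007,"dy": -0.008,"dz": 0.313,"wx": 0,"wy": 0,"wz": 0,"claw": 0},
])

```text
clock: 15.1
tool_pos: [0.6911, -0.1746, 0.0728]
eef_rot: [-0.065, 0.928, 0.026, 0.366]
contact_force: [-6.4, 0.2, 8.1]
opening: 0.004
finger_force: 5.1
```

Run:
```python
from h import *
key('yellow',-.005); print(get_state()['contact_force']@TILT.as_matrix())
```

```text
at [ 0.6911 -0.1746  0.0728] z [ 0.6766  0.0956 -0.7301] yaw y 97.99 F [-6.4  0.2  8.1] qd 0.001 q [ 0.79  1.14 -0.81  2.01  2.69  0.55 -0.34] 15.1
d [0.002 0.006 0.008] w [ 0.0002  0.0006 -0.0003]
[ -0.92613607   1.07322188 -10.24513459]
```

step_arm([
  {"dx": 0,"dy": 0,"dz": 0.015,"wx": 0,"wy": 0,"wz": 0,"claw": 0},
  {"dx": 0,"dy": 0,"dz": 0.015,"wx": 0,"wy": 0,"wz": 0,"claw": 0},
  {"dx": 0,"dy": 0,"dz": -0.1,"wx": 0,"wy": 0,"wz": 0,"claw": 0},
  {"dx": 0,"dy": 0,"dz": -0.32,"wx": 0,"wy": 0,"wz": 0,"claw": 0},
  {"dx": 0,"dy": 0,"dz": -0.32,"wx": 0,"wy": 0,"wz": 0,"claw": 0},
  {"dx": 0,"dy": 0.3,"dz": -0.32,"wx": 0,"wy": 0,"wz": 0,"claw": 0},
  {"dx": 0,"dy": 0.6,"dz": -0.32,"wx": 0,"wy": 0,"wz": 0,"claw": 0},
  {"dx": 0,"dy": 0.9,"dz": -0.32,"wx": 0,"wy": 0,"wz": 0,"claw": 0},
])

```text
clock: 15.9
tool_pos: [0.6648, -0.1065, 0.0905]
eef_rot: [-0.063, 0.928, 0.025, 0.366]
contact_force: [-0.4, 0.4, -0.2]
opening: 0.011
finger_force: 0.0
```

step_arm([
  {"dx": 0,"dy": 0.3,"dz": 0,"wx": 0,"wy": 0,"wz": 0,"claw": 0},
  {"dx": 0,"dy": 0.6,"dz": 0,"wx": 0,"wy": 0,"wz": 0,"claw": 0},
  {"dx": 0,"dy": 0.69,"dz": 0,"wx": 0,"wy": 0,"wz": 0,"claw": 0},
  {"dx": 0,"dy": 0.69,"dz": 0,"wx": 0,"wy": 0,"wz": 0,"claw": 0},
  {"dx": 0,"dy": 0.69,"dz": 0,"wx": 0,"wy": 0,"wz": 0,"claw": 0},
])

```text
clock: 16.4
tool_pos: [0.6572, -0.0538, 0.0905]
eef_rot: [-0.063, 0.928, 0.024, 0.366]
contact_force: [0.4, 0.1, 0.3]
opening: 0.005
finger_force: 0.0
```

Run:
```python
from h import *
key('blue',0)
```

```text
at [ 0.6572 -0.0538  0.0905] z [ 0.6769  0.0913 -0.7304] yaw y 97.74 F [0.4 0.1 0.3] qd 0.017 q [ 0.61  1.12 -0.89  2.21  2.6   0.87 -0.48] 16.4
d [0.004 0.032 0.246] w [-0.0012  0.0004 -0.0008]
```

step_arm([
  {"dx": 0.004,"dy": 0.025,"dz": 0.12,"wx": 0,"wy": 0,"wz": 0,"claw": 0},
  {"dx": 0.004,"dy": 0.025,"dz": 0.24,"wx": 0,"wy": 0,"wz": 0,"claw": 0},
  {"dx": 0.004,"dy": 0.025,"dz": 0.29,"wx": 0,"wy": 0,"wz": 0,"claw": 0},
  {"dx": 0.004,"dy": 0.025,"dz": 0.313,"wx": 0,"wy": 0,"wz": 0,"claw": 0},
  {"dx": 0.004,"dy": 0.025,"dz": 0.313,"wx": 0,"wy": 0,"wz": 0,"claw": 0},
  {"dx": 0.004,"dy": 0.025,"dz": 0.313,"wx": 0,"wy": 0,"wz": 0,"claw": 0},
])

```text
clock: 17.0
tool_pos: [0.6729, -0.0495, 0.0726]
eef_rot: [-0.063, 0.928, 0.024, 0.366]
contact_force: [-5.3, -3.6, 7.9]
opening: 0.005
finger_force: 4.7
```

Run:
```python
from h import *
key('blue',-.005); print(get_state()['contact_force']@TILT.as_matrix())
```

```text
at [ 0.6729 -0.0495  0.0726] z [ 0.677   0.0911 -0.7303] yaw y 97.75 F [-5.3 -3.6  7.9] qd 0.002 q [ 0.59  1.16 -0.88  2.17  2.61  0.86 -0.46] 17.0
d [-0.002  0.005  0.008] w [-0.0013  0.0005 -0.0007]
[-1.17052722 -2.87087042 -9.6910197 ]
```

step_arm([
  {"dx": 0,"dy": 0,"dz": 0.015,"wx": 0,"wy": 0,"wz": 0,"claw": 0},
  {"dx": 0,"dy": 0,"dz": 0.015,"wx": 0,"wy": 0,"wz": 0,"claw": 0},
  {"dx": 0,"dy": 0,"dz": -0.1,"wx": 0,"wy": 0,"wz": 0,"claw": 0},
  {"dx": 0,"dy": 0,"dz": -0.32,"wx": 0,"wy": 0,"wz": 0,"claw": 0},
  {"dx": 0,"dy": 0,"dz": -0.32,"wx": 0,"wy": 0,"wz": 0,"claw": 0},
  {"dx": 0,"dy": -0.3,"dz": -0.32,"wx": 0,"wy": 0,"wz": 0,"claw": 0},
  {"dx": 0,"dy": -0.6,"dz": -0.32,"wx": 0,"wy": 0,"wz": 0,"claw": 0},
  {"dx": 0,"dy": -0.9,"dz": -0.32,"wx": 0,"wy": 0,"wz": 0,"claw": 0},
])

```text
clock: 17.8
tool_pos: [0.6664, -0.1227, 0.0906]
eef_rot: [-0.064, 0.928, 0.025, 0.366]
contact_force: [0.2, 0.2, 0.2]
opening: 0.005
finger_force: 0.0
```

step_arm([
  {"dx": 0,"dy": -0.15,"dz": 0,"wx": 0,"wy": 0,"wz": 0,"claw": 0},
  {"dx": 0,"dy": -0.15,"dz": 0,"wx": 0,"wy": 0,"wz": 0,"claw": 0},
  {"dx": 0,"dy": -0.15,"dz": 0,"wx": 0,"wy": 0,"wz": 0,"claw": 0},
])

```text
clock: 18.1
tool_pos: [0.6676, -0.1332, 0.0909]
eef_rot: [-0.064, 0.928, 0.026, 0.366]
contact_force: [-0.0, 0.2, 0.4]
opening: 0.002
finger_force: 0.0
```

Run:
```python
from h import *
key('green',0)
```

```text
at [ 0.6676 -0.1332  0.0909] z [ 0.6767  0.0942 -0.7302] yaw y 97.87 F [-0.   0.2  0.4] qd 0.018 q [ 0.75  1.1  -0.85  2.12  2.66  0.67 -0.39] 18.1
d [-0.003 -0.016  0.26 ] w [-0.0003  0.0005 -0.0007]
```

step_arm([
  {"dx": -0.003,"dy": -0.016,"dz": 0.12,"wx": 0,"wy": 0,"wz": 0,"claw": 0},
  {"dx": -0.003,"dy": -0.016,"dz": 0.25,"wx": 0,"wy": 0,"wz": 0,"claw": 0},
  {"dx": -0.003,"dy": -0.016,"dz": 0.3,"wx": 0,"wy": 0,"wz": 0,"claw": 0},
  {"dx": -0.003,"dy": -0.016,"dz": 0.325,"wx": 0,"wy": 0,"wz": 0,"claw": 0},
  {"dx": -0.003,"dy": -0.016,"dz": 0.325,"wx": 0,"wy": 0,"wz": 0,"claw": 0},
  {"dx": -0.003,"dy": -0.016,"dz": 0.325,"wx": 0,"wy": 0,"wz": 0,"claw": 0},
])

```text
clock: 18.7
tool_pos: [0.6849, -0.1315, 0.0728]
eef_rot: [-0.064, 0.928, 0.026, 0.366]
contact_force: [-6.5, -0.9, 8.0]
opening: 0.007
finger_force: 5.2
```

Run:
```python
from h import *
key('green',-.005); print(get_state()['contact_force']@TILT.as_matrix())
```

```text
at [ 0.6849 -0.1315  0.0728] z [ 0.6766  0.0949 -0.7302] yaw y 97.96 F [-6.5 -0.9  8. ] qd 0.002 q [ 0.73  1.14 -0.84  2.07  2.66  0.66 -0.38] 18.7
d [ 0.001 -0.008  0.009] w [-0.0001  0.0005 -0.0003]
[ -0.64966967   0.02926993 -10.36131766]
```

Bottomed. I press slightly more, then back well out along the tool axis and check the stack.

step_arm([
  {"dx": 0,"dy": 0,"dz": 0.015,"wx": 0,"wy": 0,"wz": 0,"claw": 0},
  {"dx": 0,"dy": 0,"dz": 0.015,"wx": 0,"wy": 0,"wz": 0,"claw": 0},
  {"dx": 0,"dy": 0,"dz": -0.1,"wx": 0,"wy": 0,"wz": 0,"claw": 0},
  {"dx": 0,"dy": 0,"dz": -0.5,"wx": 0,"wy": 0,"wz": 0,"claw": 0},
  {"dx": 0,"dy": 0,"dz": -1,"wx": 0,"wy": 0,"wz": 0,"claw": 0},
  {"dx": 0,"dy": 0,"dz": -1,"wx": 0,"wy": 0,"wz": 0,"claw": 0},
  {"dx": 0,"dy": 0,"dz": -1,"wx": 0,"wy": 0,"wz": 0,"claw": 0},
])

```text
clock: 19.4
tool_pos: [0.6316, -0.1402, 0.1311]
eef_rot: [-0.064, 0.928, 0.025, 0.367]
contact_force: [-0.6, -0.1, -0.4]
opening: 0.004
finger_force: 0.0
```

step_arm([
  {"dx": -0.5,"dy": 0,"dz": -0.5,"wx": 0,"wy": 0,"wz": 0,"claw": 0},
  {"dx": -0.7,"dy": 0,"dz": -0.7,"wx": 0,"wy": 0,"wz": 0,"claw": 0},
  {"dx": -0.7,"dy": 0,"dz": -0.7,"wx": 0,"wy": 0,"wz": 0,"claw": 0},
  {"dx": -0.7,"dy": 0,"dz": -0.7,"wx": 0,"wy": 0,"wz": 0,"claw": 0},
])

```text
clock: 19.8
tool_pos: [0.6348, -0.1396, 0.2098]
eef_rot: [-0.064, 0.928, 0.025, 0.367]
contact_force: [-0.3, -0.0, 0.2]
opening: 0.004
finger_force: 0.0
```

Run:
```python
from h import *
key('green',0)
p,d,c=snap('side'); P=pts(c,d); h=hsv(p)
mo=(h[...,0]>5)&(h[...,0]<20)&(h[...,1]>150)&(abs(P[...,2]-.064)<.006)&(abs(P[...,0]-.506)<.08)&(abs(P[...,1]+.137)<.06)
q=P[mo]; print(len(q), q[:,2].max(), cv2.minAreaRect((q[:,:2]*1000).astype(np.float32)) if len(q)>5 else '')
save(cv2.resize(p[200:350,220:480],None,fx=3,fy=3),'s7.png')
```

```text
at [ 0.6348 -0.1396  0.2098] z [ 0.6774  0.093  -0.7297] yaw y 97.84 F [-0.3 -0.   0.2] qd 0.03 q [ 0.81  0.83 -0.87  2.17  2.52  0.47 -0.4 ] 19.8
d [0.709 0.008 1.629] w [-0.0007  0.0008 -0.0006]
722 0.06904480828228843 ((507.423095703125, -139.16616821289062), (59.95911407470703, 99.67796325683594), 83.0753173828125)
```

View pics/s7.png

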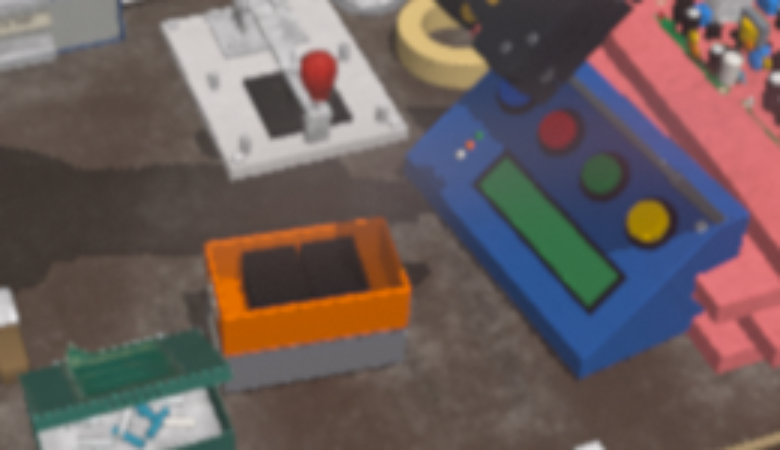

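The orange tray sits square on the grey one, around (310,300), with the keys up and the gripper clear of everything. I hand the job in.

```bash
python3 -c "
from h import *
print(workorder.finish_job())"
```

```text
the job is handed in; nothing more can be done
None
```

The orange tray is seated squarely on the grey tray and released; I then pressed blue, yellow, blue, green fully down, with the wrist force at 10 N or more on each against the 5 N needed, and handed in the job just after 19.8 s (no verdict was returned).

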